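# Shut and bolt the medicine box

### The arm

A 6-joint arm with a two-finger parallel gripper is mounted at the origin on the work surface. World frame = base frame: x ahead of the robot, y to its left, z up, the work surface at z = 0. Lengths are in mm, angles in degrees, forces in N, time in s.
With the tool pointing down it reaches from about 275 to 750 mm from the base axis. Payload 10.2 kg.
Tool frame: the origin (TCP) lies midway between the tips of the shut fingers; the grasp point (between the pads) lies 19 mm behind it; x points along the fingers, y is the direction in which the jaws open and shut, and the axes are right-handed (so a half turn about x gives the same grasp; the last joint's range is limited). The gripper opens to 88 mm and grips with 3 to 60 N. Pads are 18 mm wide; open, the fingers measure 123 mm over their backs; the gripper's body (75 mm by 187 mm) begins 45 mm behind the grasp point.
Start: joints at [55.325, 17.928, 85.812, -0, 76.261, -12.8], TCP at [195.623, 487.199, 238.72] pointing down, gripper open.
Joint ranges: [-168.41, 168.41], [-55.51, 124.54], [10.69, 146.95], [-70.63, 250.63], [1, 178], [-165.06, 165.06]. Speed limits (degrees/s): [136.94, 136.94, 172.46, 180, 180, 180].

### API

Orientations are given as [roll, pitch, yaw] about the fixed x, y, z axes, in that order (R = Rz(yaw) Ry(pitch) Rx(roll)).
In Python, from cell import read_state, snapshot, camera_info, job_done gives the robot as it stands.
- The arm moves only by the tool step_arm, never from a script. Its argument "increments" is a list of rows, each a list of 4 numbers: the shift along the tool's x, y, z in cm, then the turn about the tool's x in rad. In form: [[dx, dy, dz, yaw], ...]. A call has exactly 10 rows; each row is the pose to reach, as a shift and turn from the pose measured when the call began, along the tool's axes at that moment; what a row does not reach only later rows make up. A row lasts 1/8 s, in which the tool goes at most 62.5 mm and 10.7 degrees, less where a joint would pass 70% of its speed; a pose out of reach is approached as far as the arm can. A call with a gripper value outside its range is refused whole. "gripper" is the finger opening in cm, from 0 to 8.81, set as the call begins (left out, the last holds). The fingers move at their own pace and stop on an object; "grip_force" is the grip in N (left out, the last holds). Time passes only in rows, so rows that repeat a pose let the fingers close, or fill a call up. It gives the time, the measured TCP pose, the force and the opening at its end, in the units of the state.
- read_state(): the state, without advancing time (a new reading comes with each control period).
- snapshot(name): name is "side" or "top" or "wrist"; returns the picture (420x560x3 uint8, blue, green, red); there is no depth.
- camera_info(name): a dict with "fov_y" (degrees; the focal length in pixels is half the picture's height over the tangent of half this angle, whatever the lens; pixels are square), "cx", "cy" (the principal point, pixels), "k1" (the pictures are not rectified: a ray, as slopes to the right and down, at radius r is drawn at 1 + k1 r^2 times it, then the intrinsics apply), "origin" and "attitude" of the camera in the world. Camera axes: x right, y down, z forward; pixel columns grow to the right and rows downward; lengths in mm; the calibration is good to about 2 mm. A picture is of the moment at which its call begins: read the wrist's pose just before it. camera_info takes no time and is no camera call; for the wrist camera it gives the pose at the moment of the call.
- job_done(): hands the job in, once; it reports no verdict.
The state is a dict: "clock": time; "qpos": joint angles; "dq": joint speeds; "tau": joint torques, N m; "ee_pos": TCP position; "tcp_rot": TCP orientation; "force": force on the tool from outside, world axes, zero at the start; "moment": the same for the moment, N m; "width": finger opening in mm.
Only numpy, scipy, OpenCV 4.12 (cv2) and the standard library are available. Lean on these libraries where they do the work, as an engineer would, in place of code of your own. Each camera call takes 0.05 s, during which the arm holds its last target.

### The job

Shut the steel medicine box on the reception desk and bolt it: swing its lid down, press it gently onto its springy seal until the bolt lines up with the keeper, and while holding it there slide the bolt across until its tip is fully home, bearing on the rubber buffer hidden at the back of the keeper, then let go. Do not crush the seal or ram the bolt into the keeper, and leave the other things on the desk where they are.

Things in the scene. Friction and masses are not known exactly. Their poses are not given: they have to be found in the camera images.
- box: Fixed grey steel box, 200 (x) by 260 (y) by 96 mm high, open on top. Origin: centre of its underside, on the desk. Its -x side faces the robot, its lid hinges along its +x top edge, the keeper is on its +y side.
- lid: The box's grey lid, 6 mm thick, 206 mm in x (from its x = 0 to -206), 268 mm in y. Origin: on the hinge, middle of its rear lower edge, 100 mm above the desk; shut, its axes are the box's. Opening lifts its -x edge. It starts 0.25 to 0.55 rad open; a stiff hinge keeps it where it is left (2 to 6 N at the free edge move it). Over the free seal it stands 0.045 rad ajar.
- lid_pad (a point): Point on the lid's upper face (lid x = -170, y = -105, z = +6 mm); the lid is bare for 25 mm around it: room to push it down with a fingertip. Lid right down: 106 mm above the desk.
- seal: Black rubber strip along the box's front (-x) rim, 10 by 230 mm, under the lid's front edge. Origin: centre of its top. Sprung: stands 9 mm above flush when free, pushes back with 5 N at first, 10.5 N when flush, where it stops hard. Pressing the lid flush takes 9 to 15 N down at the knob; over 35 N between lid and seal crushes it.
- bolt: Round steel bolt on the lid, 10 mm thick, 194 mm long, half-round ends, upright knob. Origin: on the rod's axis under the knob, 14 mm above the lid's underside, at lid x = -165. Slides along lid +y to the keeper with 3 N of friction, 62 mm at most from its inner end (lid y = +20); starts 0 to 10 mm from there. Guide straps at lid y = -22 and +107 mm, 14 mm long, 23 mm above the lid's underside.
- knob (a point): Point on the axis of the bolt's knob at a good height to grip, 24 mm above the rod's axis. The knob is an upright steel stud 12 mm in diameter; its flat top is 14 mm above this point, its foot is on the rod, the lid's top is 32 mm below. Nothing stands before or behind it (lid x), so pinch it across the sliding direction.
- bolt_tip (a point): The end of the bolt that goes into the keeper, on the rod's axis, 102 mm from the knob's axis along lid +y.
- keeper: Fixed steel keeper on the box's +y side: a roofed hoop, mouth towards -y, 52 mm deep (along +y), 18 mm wide inside. Origin: middle of the mouth, level with the rod's axis when the lid is flush; axes as the box's. Its roof is 6.7 mm above the origin: the bolt enters only with the lid pressed nearly flush, and the roof then holds the lid shut. Over 20 N on it from the bolt is ramming.
- end_cap: Fixed steel plate that closes the keeper's far end; same origin and axes as the keeper. It carries, hidden in the keeper, an adjusting plug with a rubber buffer: the bolt is home when its tip bears on the buffer. It meets it 10 to 40 mm inside the mouth; this depth differs every time and is not measured: feel it. It gives 1.5 mm at 1 to 2 N, then is hard; over 20 N is ramming.
- tape: Loose tape roll, 90 mm across, 24 mm high; leave it. Origin at its underside.
- shard_a: Loose piece of broken terracotta tile, about 60 mm, 14 mm thick; leave it.
- shard_b: Another such piece of tile; leave it.
- stamp: Loose wooden hand stamp, 36 mm across, 70 mm high; leave it.
- stapler: Loose black stapler, 130 by 34 by 53 mm; leave it.
- mug: Loose white mug, 80 mm across, 90 mm high; leave it.
- notes: Loose block of note paper, 75 by 75 by 30 mm; leave it.

How it is judged (in metres and radians):
On the way, in this order (a step that is already met when the one before it is completed fails the run):
1. the lid is swung down onto its seal (tilt under 0.07 rad) (angle between lid's own z axis and vertical below 0.07 rad), for 0.1 s.
2. with the lid pressed down (tilt under 0.025 rad) the bolt's tip is inside the keeper's mouth by 4 mm or more (y of bolt_tip in the frame of keeper above 0.004 m and z of bolt_tip in the frame of keeper between -0.005 and 0.005 m and angle between lid's own z axis and vertical below 0.025 rad), for 0.1 s.
At the end, for the whole second after the job is handed in: The bolt's tip bears on the keeper's buffer (over 0.3 N), more than 8 mm inside the mouth and within 5 mm of its mid-height, the lid is shut (tilt under 0.025 rad), and all is at rest (y of bolt_tip in the frame of keeper above 0.008 m and z of bolt_tip in the frame of keeper between -0.005 and 0.005 m and angle between lid's own z axis and vertical below 0.025 rad and contact force between bolt and end_cap above 0.3 N and linear speed of bolt below 0.01 m/s); the robot touches nothing.
It fails at once if the seal is crushed: over 35 N between lid and seal (contact force between lid and seal above 35 N).
It fails at once if the bolt is rammed: over 20 N between bolt and keeper (with its end cap) (contact force between bolt and keeper above 20 N).
It fails at once if another thing on the desk is moved by more than 25 mm (distance of any of tape, shard_a, shard_b, stamp, stapler, mug, notes from where it was at the start of the episode above 0.025 m).
It also fails if it takes over 45 s, if anything falls off the work surface, if the arm or the gripper's body presses on something with over 40 N, if the wrist force passes 120 N, or if a joint passes its speed limit or range.

## Working session

There is one attempt and no reset: what is moved stays moved. The work goes in short steps, Python scripts to look and compute and a tool call to move; the robot and the scene stay as the last step left them, time stands still between calls to the robot, and variables do not carry over. Pictures are saved under pics/ and viewed, and the job is handed in when it is done.

Besides the shell and the picture viewer there is one more tool, called after "Request:" as name([rows], argument=value, ...), one row to a line, values as JSON. step_arm: Moves the arm, as the interface text tells. Its arguments: {"type":"object","properties":{"increments":{"type":"array","items":{"type":"array","items":{"type":"number"}}},"gripper":{"type":"number"},"grip_force":{"type":"number"}},"required":["increments"]}

```bash
mkdir -p pics; ls
python3 - <<'E'
from cell import *
import cv2
print(read_state())
for n in("side","top","wrist"):
    print(n,camera_info(n)); cv2.imwrite(f"pics/{n}0.png",snapshot(n))
E
```

```text
pics
{'clock': 0.0, 'qpos': array([ 5.53256947e+01,  1.79603875e+01,  8.58551231e+01, -6.28758869e-04,
        7.62610465e+01, -1.28013089e+01]), 'dq': array([-0.10857583,  0.02488329,  0.03019861,  0.01724834, -0.03245941,
       -0.05440901]), 'tau': array([ 1.36705981e-03, -4.02214944e+01, -2.52268374e+01,  6.95299753e-02,
        3.52937880e-02, -9.60071634e-05]), 'ee_pos': array([195.46586228, 486.98030014, 238.14533057]), 'tcp_rot': array([-102.34436512,   89.9234405 , -124.21721177]), 'force': array([ 0.08203767, -0.05770172, -0.64732135]), 'moment': array([ 0.01340405,  0.04867495, -0.03097368]), 'width': 88.09318384654219}
side {'fov_y': 51.4416843150859, 'cx': 276.2430089059466, 'cy': 207.5300824827142, 'k1': -0.010372055540655555, 'origin': array([383.98075302, 581.75153324, 741.54392907]), 'attitude': array([-138.49682383,   -1.04015577, -156.88180187])}
top {'fov_y': 52.29395195783588, 'cx': 276.3556156175691, 'cy': 210.90075261652206, 'k1': 0.00568496235449621, 'origin': array([ 537.48107259,   46.20738202, 1111.81053244]), 'attitude': array([-176.69574264,    1.48080654,  -90.88868291])}
wrist {'fov_y': 64.45901914435315, 'cx': 284.23109888746103, 'cy': 209.74401736002224, 'k1': -0.036580568028759634, 'origin': array([117.5577128 , 518.40183449, 383.34245111]), 'attitude': array([ 1.61280211e+02, -3.84741689e-03,  6.81281282e+01])}
```

View pics/side0.png

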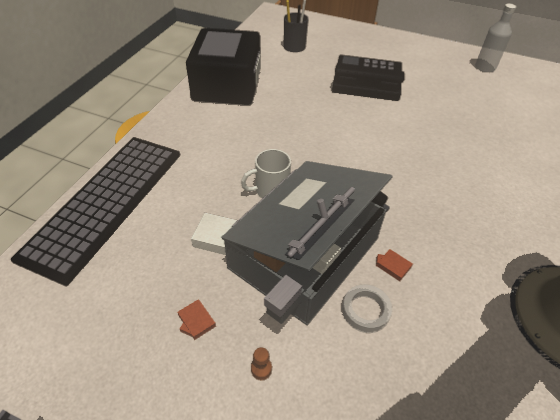

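View pics/top0.png

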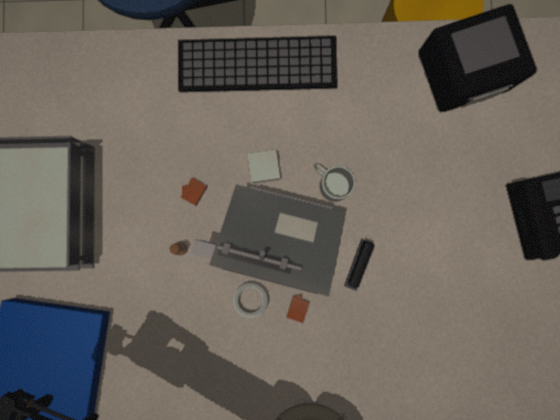

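View pics/wrist0.png

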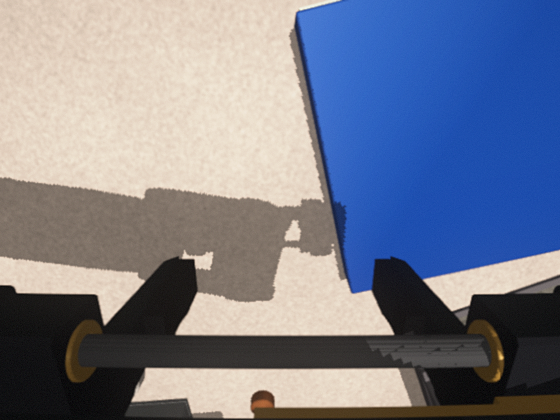

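The side view shows the box at about (305,240), lid ajar, knob near (322,207) and keeper at (284,297). In the top view the box is around (275,240), the keeper at (203,248) and the knob near (262,253). I'll zoom in on both.

```bash
cat > h.py <<'E'
import numpy as np, cv2
from scipy.spatial.transform import Rotation as R
from cell import *
def cam(n):
    c=camera_info(n); f=210/np.tan(np.radians(c['fov_y']/2))
    return dict(f=f,cx=c['cx'],cy=c['cy'],k1=c['k1'],o=np.array(c['origin']),R=R.from_euler('xyz',c['attitude'],degrees=True).as_matrix())
def ray(c,u,v):
    d=np.array([(u-c['cx'])/c['f'],(v-c['cy'])/c['f']]); s=d.copy()
    for _ in range(20): s=d/(1+c['k1']*(s@s))
    r=c['R']@np.array([s[0],s[1],1]); return c['o'],r/np.linalg.norm(r)
def plane(c,u,v,z):
    o,r=ray(c,u,v); return o+r*(z-o[2])/r[2]
def proj(c,p):
    q=c['R'].T@(np.array(p)-c['o']); s=q[:2]/q[2]; s=s*(1+c['k1']*(s@s))
    return s*c['f']+[c['cx'],c['cy']]
def tri(*cuv):
    A=np.zeros((3,3));b=np.zeros(3)
    for c,u,v in cuv:
        o,r=ray(c,u,v);P=np.eye(3)-np.outer(r,r);A+=P;b+=P@o
    p=np.linalg.solve(A,b)
    e=[np.linalg.norm(proj(c,p)-[u,v]) for c,u,v in cuv]
    return p,e
def crop(img,x0,y0,x1,y1,s,name):
    g=cv2.resize(img[y0:y1,x0:x1],None,fx=s,fy=s,interpolation=cv2.INTER_CUBIC)
    g=cv2.convertScaleAbs(g,alpha=1.5,beta=10)
    step=20
    for x in range((x0//step+1)*step,x1,step):
        cv2.line(g,((x-x0)*s,0),((x-x0)*s,6),(0,255,0),1); cv2.putText(g,str(x),((x-x0)*s,16),0,.35,(0,0,255),1)
    for y in range((y0//step+1)*step,y1,step):
        cv2.line(g,(0,(y-y0)*s),(6,(y-y0)*s),(0,255,0),1); cv2.putText(g,str(y),(8,(y-y0)*s+4),0,.35,(0,0,255),1)
    cv2.imwrite(name,g)
E
python3 - <<'E'
from h import *
crop(cv2.imread('pics/side0.png'),215,155,400,325,4,'pics/s1.png')
crop(cv2.imread('pics/top0.png'),165,175,365,325,4,'pics/t1.png')
E
```

```text
(no output)
```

View pics/s1.png

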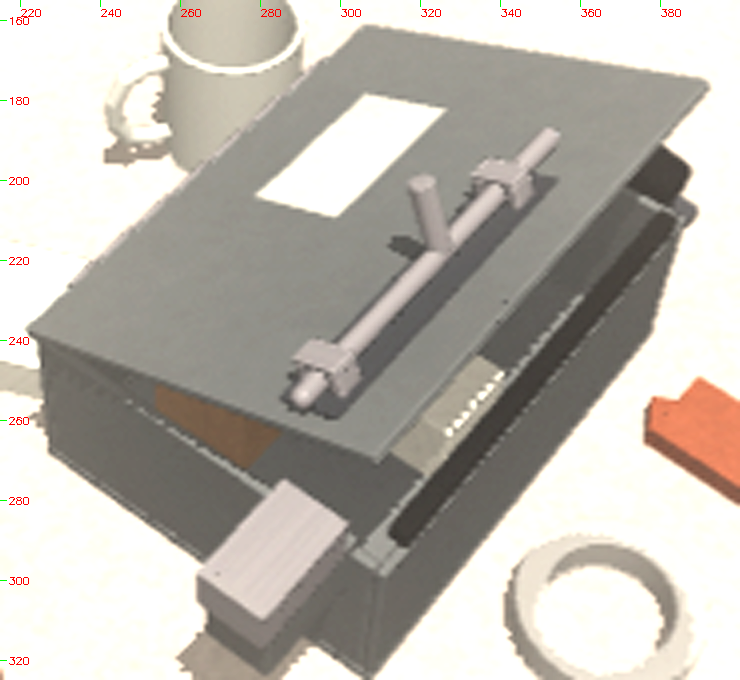

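View pics/t1.png

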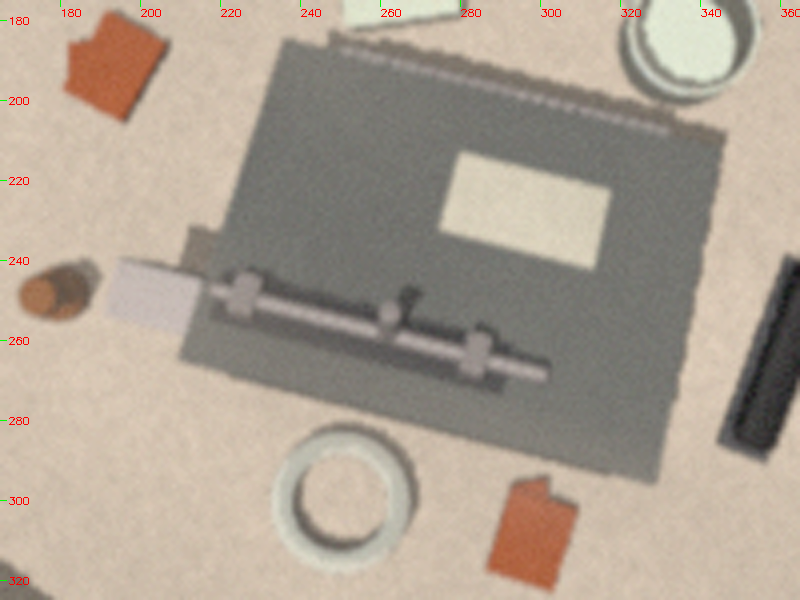

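The lid corners, bolt ends, knob and keeper roof are clear in both views, so I'll triangulate them.

```bash
cat > m.py <<'E'
from h import *
s=cam('side');t=cam('top')
P={}
for n,a,b in [('hinge+y',(222,237),(236,184.5)),('hinge-y',(305.5,161.5),(343.5,208)),('free-y',(392,176.5),(329,295.5)),('free+y',(309,270),(210,264.5)),
 ('knobtop',(320.5,200.5),(262,253.5)),('tip',(289.5,254.5),(217,247)),('boltend',(353,188),(301,268.5)),
 ('strap+',(296,242),(226,249)),
 ('keepNE mouth rear',(302.5,286),(213,258)),('keep far rear',(279.5,309.5),(191.5,254.5)),('keep far front',(264,298),(194.5,240))]:
    p,e=tri((s,*a),(t,*b));P[n]=p
    print(n,p.round(1),np.round(e,1))
L=lambda a,b:np.linalg.norm(P[a]-P[b])
print(L('hinge+y','hinge-y'),L('free+y','free-y'),L('hinge+y','free+y'),L('hinge-y','free-y'),L('tip','boltend'))
print('box corner',plane(s,308.5,298,96),plane(s,306.5,325,0))
E
python3 m.py
```

```text
hinge+y [659.1 165.7 103.8] [0.8 0.6]
hinge-y [594.8 -88.2 103.8] [2.6 2.4]
free-y [405.6 -41.6 175.5] [0.7 0.6]
free+y [475.8 215.9 176.7] [0.9 0.7]
knobtop [500.  100.2 208.7] [0.5 0.4]
tip [513.9 200.4 175.9] [0.7 0.5]
boltend [464.1  17.6 175.9] [0.9 0.8]
strap+ [510.5 179.7 185.2] [0.1 0. ]
keepNE mouth rear [485.  217.3 126.7] [2.3 1.6]
keep far rear [498.5 268.9 124.4] [0.8 0.5]
keep far front [530.3 261.1 125.4] [0.2 0.2]
261.92921015484654 266.87104329183836 203.61402465391788 207.60189667836713 189.49344923174507
box corner [468.77573486 215.72077526  96.        ] [465.26087228 215.40480599   0.        ]
```

```bash
cat >> h.py <<'E'
yaw=np.radians(-15.0); X=np.array([np.cos(yaw),np.sin(yaw),0]); Y=np.array([-np.sin(yaw),np.cos(yaw),0]); H=np.array([625,39,100.])
def lidp(x,y,z,th=0):  # lid -> world
    return H+X*(x*np.cos(th)+z*np.sin(th))+Y*y+np.array([0,0,-x*np.sin(th)+z*np.cos(th)])
def go(target,st=None):
    st=st or read_state(); Rm=R.from_euler('xyz',st['tcp_rot'],degrees=True).as_matrix()
    d=Rm.T@(np.array(target)-st['ee_pos'])/10
    y=Rm[:,1]; a=np.arctan2(y[1],y[0]); turns=[]
    for w in (yaw,yaw+np.pi):
        turns.append(round(-((w-a+np.pi)%(2*np.pi)-np.pi),3))  # tool x down => sign flip
    print('t',round(st['clock'],2),'pos',st['ee_pos'].round(1),'F',st['force'].round(1),'w',round(st['width'],1),'| delta cm',d.round(2),'turn',turns,'j6',st['qpos'][5].round(1))
E
python3 - <<'E'
from h import *
print('pad above',lidp(-170,-105,6,.357), 'shut',lidp(-170,-105,6), 'knob',lidp(-165,26,38))
p=lidp(-168,-105,0);p[2]=215
go(p)
E
```

```text
pad above [445.99532222 -21.73984009 165.0307401 ] shut [433.6166098  -18.42297409 106.        ] knob [472.35153383 106.81921393 138.        ]
t 0.15 pos [195.5 487.  238.3] F [-0.2 -1.  -0.7] w 88.2 | delta cm [  2.36 -38.01  41.13] turn [np.float64(1.451), np.float64(-1.691)] j6 -12.8
```

Request:
step_arm([
  [0,-3.8,4.1,0.15],
  [0,-7.6,8.2,0.3],
  [0,-11.4,12.3,0.45],
  [0,-15.2,16.5,0.6],
  [0,-19,20.6,0.75],
  [0,-22.8,24.7,0.9],
  [0.5,-26.6,28.8,1.05],
  [1,-30.4,32.9,1.2],
  [1.5,-34.2,37,1.33],
  [2.0,-38,41.1,1.45],
], gripper=0, grip_force=20)

```text
clock: 1.4
ee_pos: [435.8, -20.6, 218.4]
tcp_rot: [-7.5, 90.0, -112.8]
force: [1.3, 0.6, -0.1]
width: 0.5
```

Run:
```python
from h import *
p=lidp(-168,-105,0);p[2]=175
go(p)
c=cam('wrist'); im=snapshot('wrist'); cv2.imwrite('pics/w1.png',im)
for n,q in [('padopen',lidp(-170,-105,6,.357)),('knobtop',lidp(-165,26,52,.357)),('corner free-y',lidp(-206,-134,6,.357)),('tip',lidp(-165,128,14,.357))]:
    print(n,proj(c,q).round(0))
```

```text
t 1.4 pos [435.8 -20.6 218.4] F [ 1.3  0.6 -0.1] w 0.5 | delta cm [ 4.34 -0.07 -0.16] turn [np.float64(-0.004), np.float64(3.138)] j6 -2.9
padopen [300. 232.]
knobtop [359. -27.]
corner free-y [248. 282.]
tip [ 323. -255.]
```

View pics/w1.png

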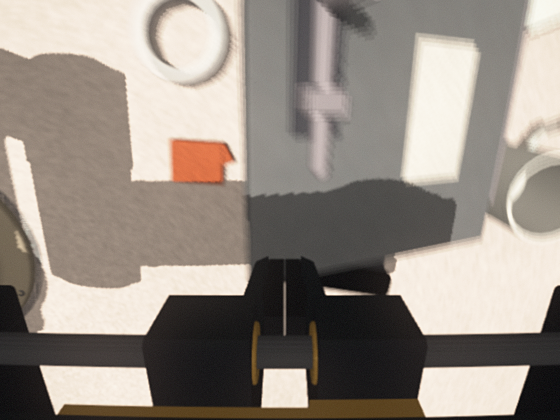

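Fingertip is over the bare pad; lid edges match the prediction within a few pixels. Push down.

Request:
step_arm([
  [2,0,0,0],
  [4,0,0,0],
  [4.8,0,0,0],
  [5.5,0,0,0],
  [6.2,0,0,0],
  [6.9,0,0,0],
  [7.6,0,0,0],
  [8.2,0,0,0],
  [8.6,0,0,0],
  [8.8,0,0,0],
])

```text
clock: 2.7
ee_pos: [437.6, -25.5, 129.4]
tcp_rot: [3.8, 89.9, -101.9]
force: [-0.6, 0.4, 0.6]
width: 0.2
```

Run:
```python
from h import *
p=lidp(-168,-105,0);p[2]=113
go(p)
im=snapshot('side'); crop(im,215,155,400,325,4,'pics/s2.png')
```

```text
t 2.7 pos [437.6 -25.5 129.4] F [-0.6  0.4  0.6] w 0.2 | delta cm [ 1.64 -0.38 -0.58] turn [np.float64(-0.012), np.float64(3.13)] j6 -2.9
```

View pics/s2.png

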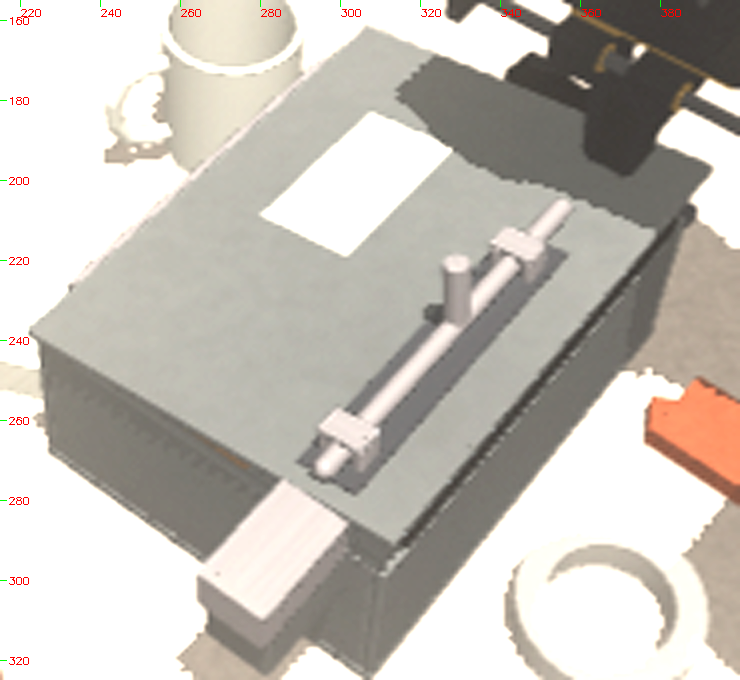

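The lid is nearly down: its free +y corner has moved to about (312,291) and there is a thin gap over the seal. I'll estimate the tilt.

Run:
```python
from h import *
c=cam('side')
for th in (0,.045,.07,.1,.13): print(th,proj(c,lidp(-206,134,6,th)).round(1),proj(c,lidp(-206,-134,6,th)).round(1),proj(c,lidp(-165,26,52,th)).round(1))
print(proj(c,lidp(-206,134,6,.357)),proj(c,lidp(-165,26,52,.357)))
```

```text
0 [312.3 299.6] [390.3 205.2] [330.8 229.9]
0.045 [312.5 296.6] [391.1 202. ] [330.  226.5]
0.07 [312.5 294.8] [391.4 200.1] [329.5 224.6]
0.1 [312.5 292.7] [391.8 197.8] [328.9 222.3]
0.13 [312.3 290.4] [392.1 195.4] [328.1 219.9]
[307.96964779 270.66046934] [320.06681626 201.07455257]
```

Request:
step_arm([
  [0.2,0,0,0],
  [0.4,0,0,0],
  [0.6,0,0,0],
  [0.8,0,0,0],
  [1.0,0,0,0],
  [1.1,0,0,0],
  [1.2,0,0,0],
  [1.3,0,0,0],
  [1.4,0,0,0],
  [1.4,0,0,0],
])

```text
clock: 4.0
ee_pos: [437.6, -25.5, 115.3]
tcp_rot: [4.5, 89.9, -101.2]
force: [-0.3, 0.1, 0.9]
width: 0.4
```

Run:
```python
from h import *
go(lidp(-168,-105,10))
im=snapshot('side'); crop(im,215,155,400,325,4,'pics/s3.png')
```

```text
t 4.0 pos [437.6 -25.5 115.3] F [-0.3  0.1  0.9] w 0.4 | delta cm [ 0.53 -0.38 -0.58] turn [np.float64(-0.012), np.float64(3.13)] j6 -2.9
```

View pics/s3.png

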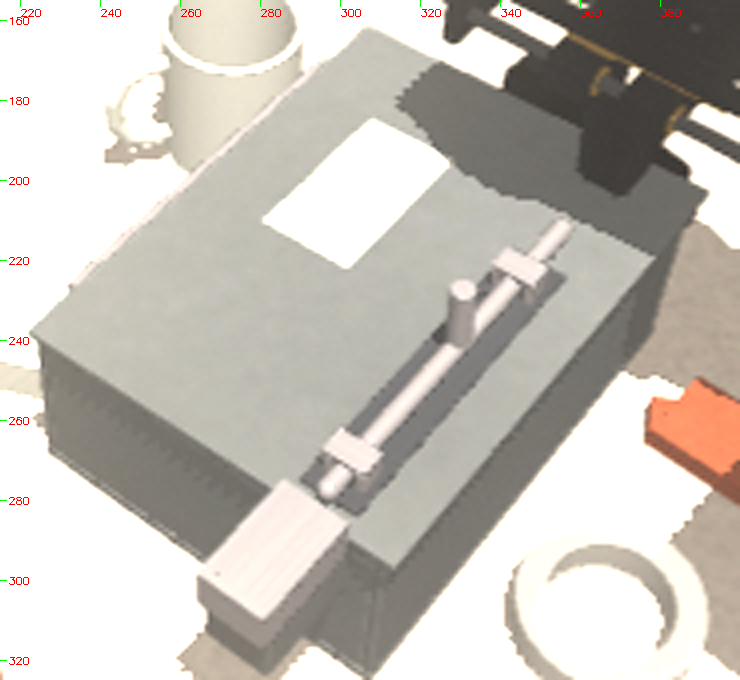

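The lid corner is at about (310,297), which gives a tilt of about 0.04, so it rests on the seal. Next I lift, open the fingers and look at the knob.

Run:
```python
from h import *
p=lidp(-165,26,38,.045);print(p);p[2]=190; go(p)
```

```text
[474.16405235 106.33355105 145.38402581]
t 4.05 pos [437.7 -25.6 115.3] F [ 0.2 -0.1  0.6] w 0.2 | delta cm [ -7.5   -0.05 -13.66] turn [np.float64(-0.012), np.float64(3.13)] j6 -2.9
```

Stop 5 cm short in y for a wrist look.

Request:
step_arm([
  [-3.5,0,0,0],
  [-7.5,0,-1,0],
  [-9,0,-3,0],
  [-9,0,-5,0],
  [-9,0,-6.5,0],
  [-9,0,-7.5,0],
  [-9,0,-8.2,-0.01],
  [-9,0,-8.5,-0.01],
  [-9,0,-8.6,-0.01],
  [-9,0,-8.6,-0.01],
], gripper=5, grip_force=40)

```text
clock: 5.3
ee_pos: [460.9, 57.3, 205.1]
tcp_rot: [3.4, 89.9, -101.7]
force: [-0.1, 0.3, 0.4]
width: 50.2
```

Run:
```python
from h import *
p=lidp(-165,26,38,.045);p[2]=190; go(p)
c=cam('wrist'); im=snapshot('wrist'); crop(im,160,60,420,300,3,'pics/w2.png'); cv2.imwrite('pics/w2f.png',im)
np.save('pics/w2c.npy',c,allow_pickle=True)
cv2.imwrite('pics/sf.png',snapshot('side'));cv2.imwrite('pics/tf.png',snapshot('top'))
crop(cv2.imread('pics/sf.png'),215,155,400,325,4,'pics/s4.png')
crop(cv2.imread('pics/tf.png'),165,175,365,325,4,'pics/t4.png')
for n,q in [('knobtop',lidp(-165,26,52,.045)),('knobbase',lidp(-165,26,14,.045)),('tip',lidp(-165,128,14,.045)),('corner',lidp(-206,134,6,.045))]:print(n,proj(c,q).round(0))
```

```text
t 5.3 pos [460.9  57.3 205.1] F [-0.1  0.3  0.4] w 50.2 | delta cm [ 1.49 -0.   -5.08] turn [np.float64(-0.002), np.float64(3.14)] j6 7.8
knobtop [286. 158.]
knobbase [283. 148.]
tip [282. -24.]
corner [214. -31.]
```

View pics/w2.png

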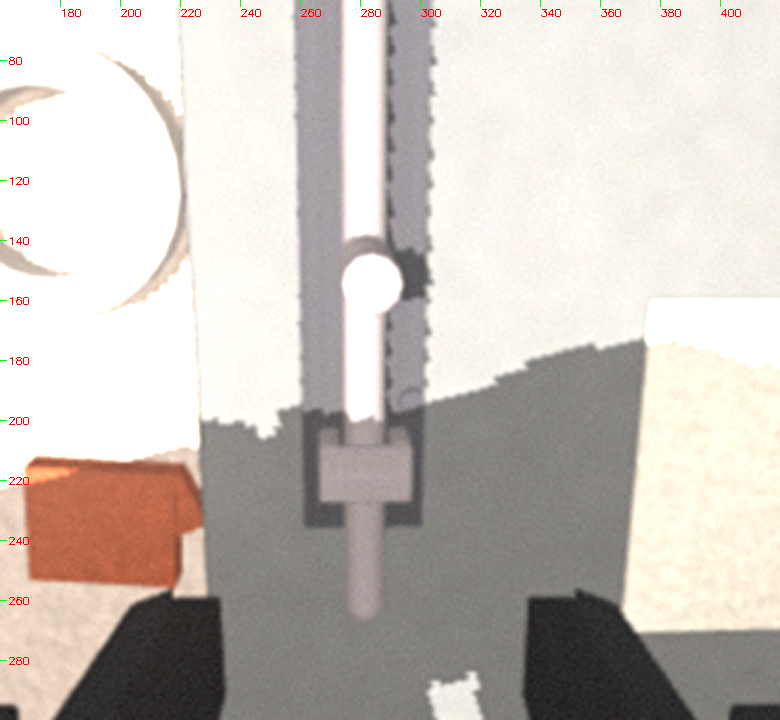

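View pics/s4.png

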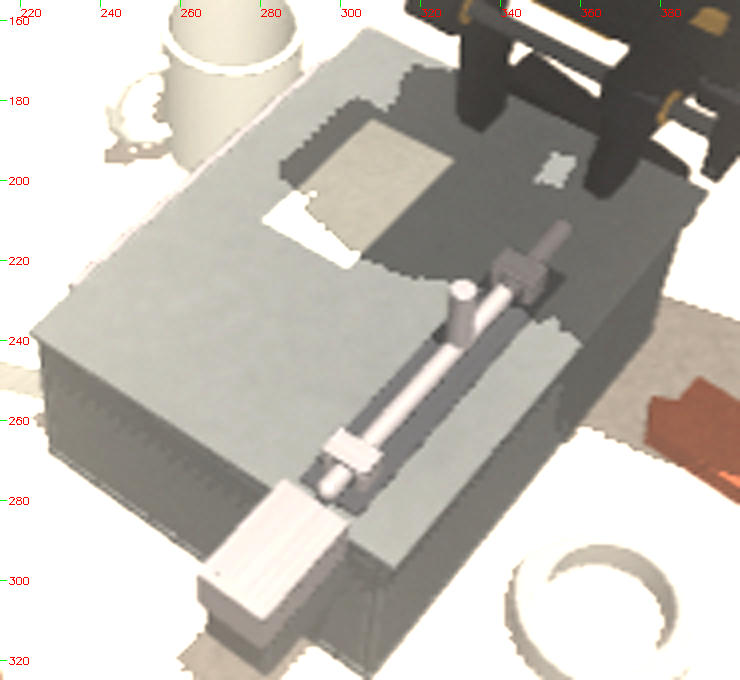

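View pics/t4.png

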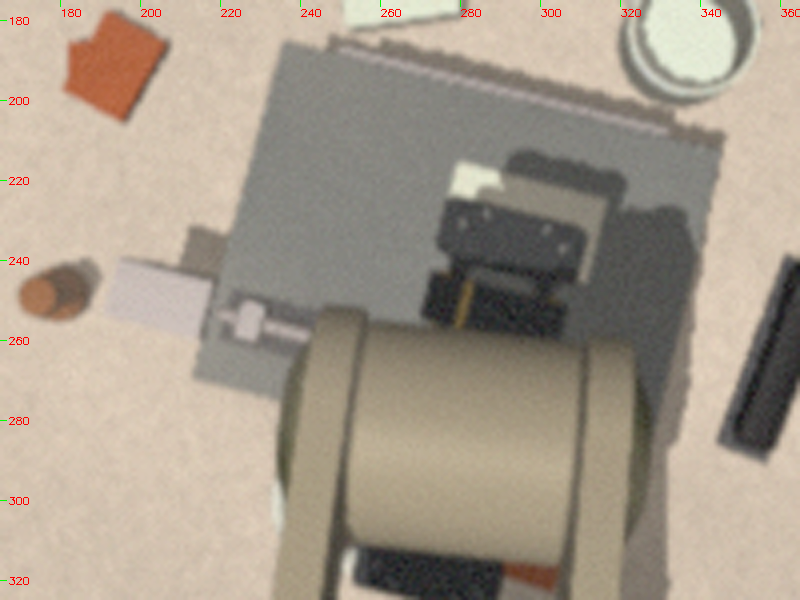

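Knob top is at (284,154) in the wrist view and (327.7,227.3) in the side view; the tip is at (294.5,278) side and (218.5,254) top.

Run:
```python
from h import *
w=np.load('pics/w2c.npy',allow_pickle=True).item(); s=cam('side');t=cam('top')
def lid(p): d=p-H; return np.round([d@X,d@Y,d[2]],1)
k,e=tri((w,284,154.3),(s,327.7,227.5)); print(k,e,lid(k))
print('wrist on z160',lid(plane(w,284,154.3,158.5)))
k,e=tri((t,218,254.3),(s,294,279)); print(k,e,lid(k))
print([ (n,lid(tri((t,*a),(s,*b))[0])) for n,a,b in [('mouth r',(213,258.5),(302.5,286)),('farfront',(194.5,240),(264,298)),('farrear',(191.5,254.5),(279.5,309.5))]])
k=lidp(-165,26,38,.04);
```

```text
[476.10565962 108.82858332 158.90442853] [np.float64(3.200799676502994), np.float64(1.0696692726128307)] [-161.9   28.9   58.9]
wrist on z160 [-163.4   27.8   58.5]
[498.16708106 207.5165603  123.94083823] [np.float64(0.5802809692977116), np.float64(0.8098656920959489)] [-166.1  129.9   23.9]
[('mouth r', array([-181.9,  135.9,   27. ])), ('farfront', array([-148.9,  190. ,   25.4])), ('farrear', array([-181.7,  189.3,   24.4]))]
```

Run:
```python
from h import *
p=lidp(-163.5,27.8,0);p[2]=127; go(p)
```

```text
t 5.45 pos [460.9  57.3 205.1] F [-0.4 -0.3  0.3] w 50.0 | delta cm [ 7.8  -0.04 -5.28] turn [np.float64(-0.002), np.float64(3.139)] j6 7.8
```

Request:
step_arm([
  [0,0,-2,0],
  [0,0,-4,0],
  [0,0,-5.2,0],
  [0,0,-5.3,0],
  [1.5,0,-5.3,0],
  [3.5,0,-5.3,0],
  [5.5,0,-5.3,0],
  [7.0,0,-5.3,0],
  [7.7,0,-5.3,0],
  [7.8,0,-5.3,0],
])

```text
clock: 6.7
ee_pos: [474.7, 108.2, 126.8]
tcp_rot: [-2.2, 89.8, -107.3]
force: [1.0, -0.4, -0.1]
width: 49.9
```

Run:
```python
from h import *
p=lidp(-163.5,27.8,0);p[2]=127; go(p)
crop(snapshot('wrist'),160,60,420,300,3,'pics/w3.png')
crop(snapshot('side'),215,155,400,325,4,'pics/s5.png')
```

```text
t 6.7 pos [474.7 108.2 126.8] F [ 1.  -0.4 -0.1] w 49.9 | delta cm [-0.02 -0.04  0.01] turn [np.float64(-0.002), np.float64(3.139)] j6 14.3
```

View pics/w3.png

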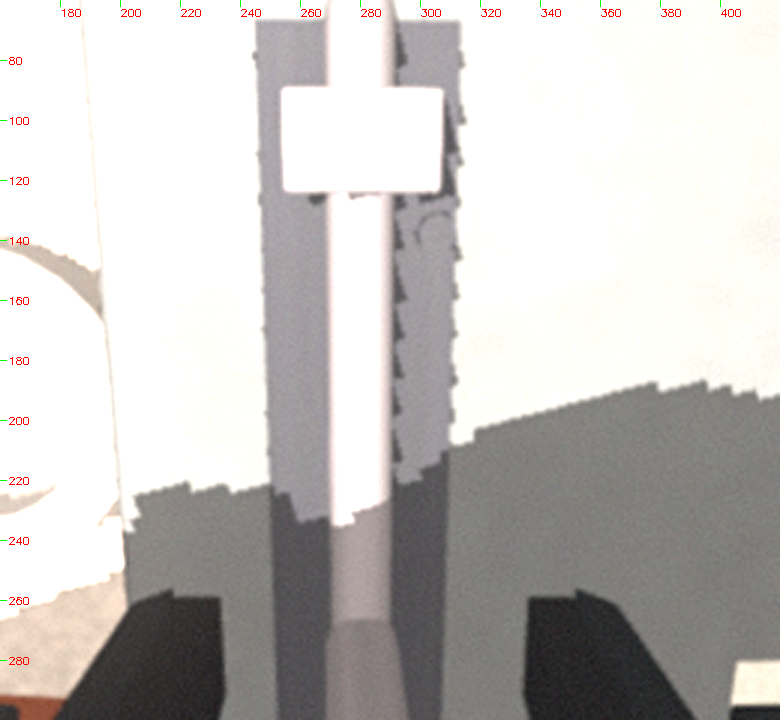

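View pics/s5.png

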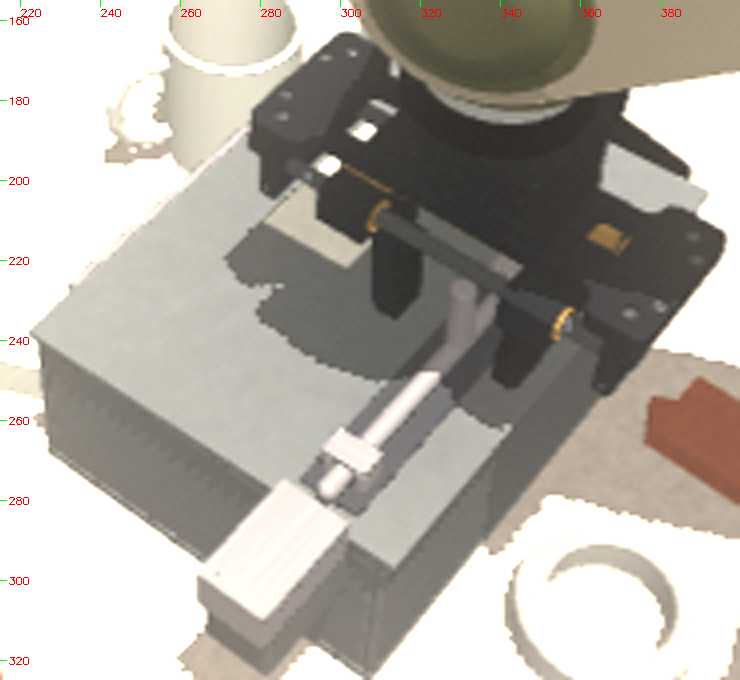

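The knob sits between the fingers, at (282,270) against a finger midpoint of 284. I'll close on it.

Request:
step_arm([
  [0,0,0,0],
  [0,0,0,0],
  [0,0,0,0],
  [0,0,0,0],
  [0,0,0,0],
  [0,0,0,0],
  [0,0,0,0],
  [0,0,0,0],
  [0,0,0,0],
  [0,0,0,0],
], gripper=0.8, grip_force=40)

```text
clock: 8.05
ee_pos: [473.2, 108.7, 126.7]
tcp_rot: [-53.9, 89.7, -159.0]
force: [-6.6, 2.4, 1.2]
width: 10.8
```

Run:
```python
from h import *
p=lidp(-165,27.8,0);p[2]=119; go(p)
```

```text
t 8.05 pos [473.2 108.7 126.7] F [-6.6  2.4  1.2] w 10.8 | delta cm [ 0.77 -0.03  0.02] turn [np.float64(-0.002), np.float64(3.139)] j6 14.3
```

Request:
step_arm([
  [0.1,0,0,0],
  [0.15,-0.02,0,0],
  [0.2,-0.04,0,0],
  [0.25,-0.06,0,0],
  [0.3,-0.08,0,0],
  [0.35,-0.1,0,0],
  [0.4,-0.1,0,0],
  [0.45,-0.1,0,0],
  [0.45,-0.1,0,0],
  [0.45,-0.1,0,0],
])

```text
clock: 9.3
ee_pos: [472.5, 108.9, 123.0]
tcp_rot: [-46.3, 89.8, -151.4]
force: [-3.9, 0.4, 9.1]
width: 10.4
```

Run:
```python
from h import *
p=lidp(-165,27.8,0);p[2]=119; go(p)
```

```text
t 9.3 pos [472.5 108.9 123. ] F [-3.9  0.4  9.1] w 10.4 | delta cm [0.4  0.04 0.02] turn [np.float64(-0.002), np.float64(3.14)] j6 14.3
```

Request:
step_arm([
  [0.1,-0.02,0,0],
  [0.14,-0.03,0,0],
  [0.18,-0.04,0,0],
  [0.22,-0.05,0,0],
  [0.26,-0.06,0,0],
  [0.3,-0.06,0,0],
  [0.32,-0.06,0,0],
  [0.32,-0.06,0,0],
  [0.32,-0.06,0,0],
  [0.32,-0.06,0,0],
])

```text
clock: 10.55
ee_pos: [472.2, 109.0, 120.9]
tcp_rot: [-32.3, 89.8, -137.4]
force: [-5.2, -0.6, 11.7]
width: 10.9
```

Run:
```python
from h import *
p=lidp(-165,27.8,0);p[2]=119; go(p)
crop(snapshot('side'),215,155,400,325,4,'pics/s6.png')
```

```text
t 10.55 pos [472.2 109.  120.9] F [-5.2 -0.6 11.7] w 10.9 | delta cm [0.19 0.08 0.03] turn [np.float64(-0.002), np.float64(3.14)] j6 14.4
```

View pics/s6.png

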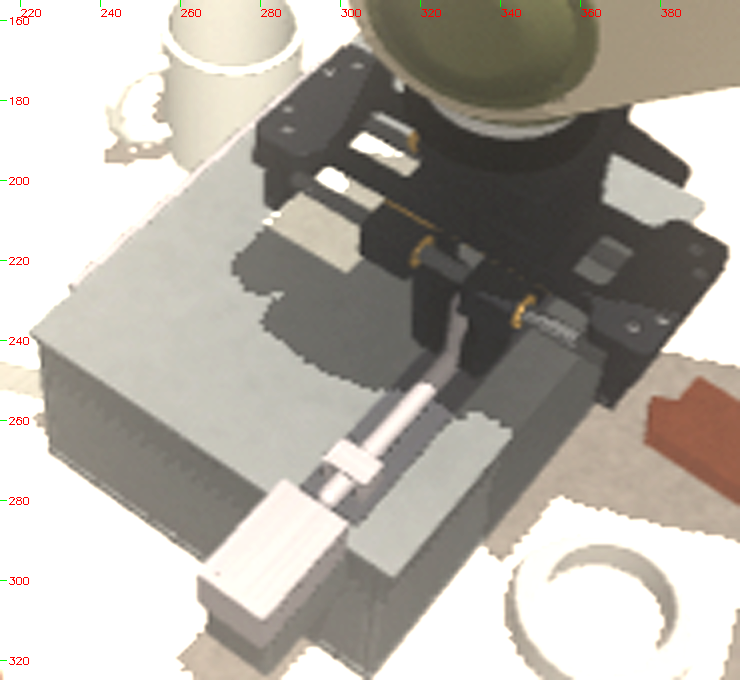

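Request:
step_arm([
  [0.12,-0.02,0,0],
  [0.16,-0.03,0,0],
  [0.2,-0.03,0,0],
  [0.24,-0.03,0,0],
  [0.28,-0.03,0,0],
  [0.3,-0.03,0,0],
  [0.3,-0.03,0,0],
  [0.3,-0.03,0,0],
  [0.3,-0.03,0,0],
  [0.3,-0.03,0,0],
])

```text
clock: 11.85
ee_pos: [471.9, 109.1, 119.1]
tcp_rot: [-20.0, 89.8, -125.1]
force: [-6.9, -0.1, 13.5]
width: 10.5
```

Run:
```python
from h import *
p=lidp(-165,27.8,0);p[2]=119; go(p)
```

```text
t 11.85 pos [471.9 109.1 119.1] F [-6.9 -0.1 13.5] w 10.5 | delta cm [0.01 0.1  0.03] turn [np.float64(-0.002), np.float64(3.14)] j6 14.4
```

Request:
step_arm([
  [0.15,-0.04,0,0],
  [0.2,-0.05,0,0],
  [0.2,-0.05,-0.2,0],
  [0.2,-0.05,-0.4,0],
  [0.2,-0.05,-0.6,0],
  [0.2,-0.05,-0.8,0],
  [0.2,-0.05,-1.0,0],
  [0.2,-0.05,-1.2,0],
  [0.2,-0.05,-1.4,0],
  [0.2,-0.05,-1.4,0],
])

```text
clock: 13.1
ee_pos: [475.6, 122.8, 118.6]
tcp_rot: [22.2, 89.8, -82.9]
force: [-6.2, 0.0, 15.6]
width: 10.7
```

Run:
```python
from h import *
p=lidp(-165,27.8,0);p[2]=119; go(p)
st=read_state();d=st['ee_pos']-H;print('lid xy',d@X,d@Y,'FX',st['force']@X,'FY',st['force']@Y)
crop(snapshot('side'),215,155,400,325,4,'pics/s7.png')
```

```text
t 13.1 pos [475.6 122.8 118.6] F [-6.2  0.  15.6] w 10.7 | delta cm [-0.03  0.1   1.45] turn [np.float64(-0.001), np.float64(3.14)] j6 16.0
lid xy -166.01020539007183 42.3056992578786 FX -6.024298357124709 FY -1.5673298255767596
```

View pics/s7.png

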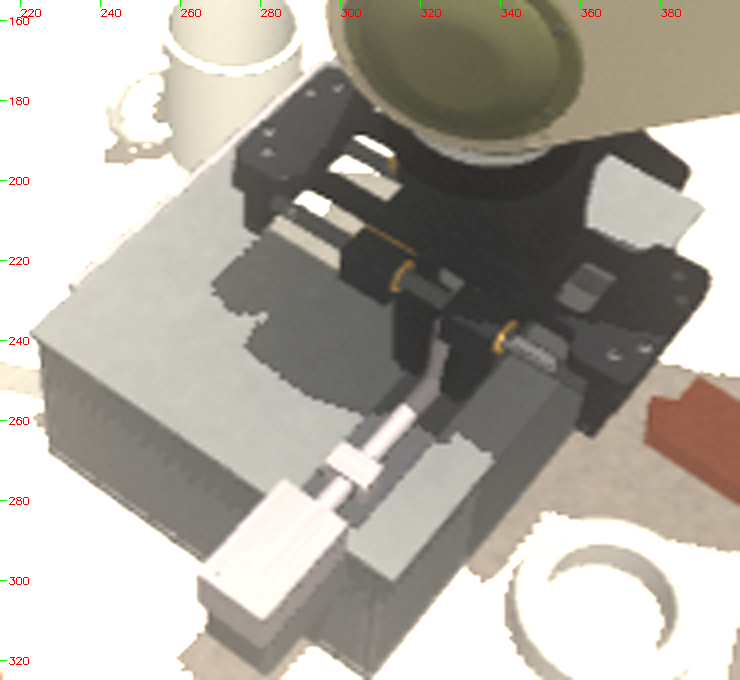

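The bolt followed and its tip is now under the roof, about 8 mm in by estimate. From here I feel forward in small steps.

```bash
cat > f.py <<'E'
from h import *
st=read_state();d=st['ee_pos']-H;print(round(st['clock'],2),'lid x,y,z',(d@X).round(2),(d@Y).round(2),d[2].round(2),'FX %.1f FY %.1f FZ %.1f'%(st['force']@X,st['force']@Y,st['force'][2]),st['width'].round(1))
E
python3 f.py
```

```text
Traceback (most recent call last):
  File "f.py", line 2, in <module>
    st=read_state();d=st['ee_pos']-H;print(round(st['clock'],2),'lid x,y,z',(d@X).round(2),(d@Y).round(2),d[2].round(2),'FX %.1f FY %.1f FZ %.1f'%(st['force']@X,st['force']@Y,st['force'][2]),st['width'].round(1))
                                                                                                                                                                                               ^^^^^^^^^^^^^^^^^
AttributeError: 'float' object has no attribute 'round'
```

Request:
step_arm([
  [0.12,0,-0.05,0],
  [0.12,0,-0.1,0],
  [0.12,0,-0.14,0],
  [0.12,0,-0.17,0],
  [0.12,0,-0.2,0],
  [0.12,0,-0.23,0],
  [0.12,0,-0.25,0],
  [0.12,0,-0.25,0],
  [0.12,0,-0.25,0],
  [0.12,0,-0.25,0],
])

```text
clock: 14.4
ee_pos: [476.3, 125.2, 118.7]
tcp_rot: [34.2, 89.8, -70.9]
force: [-6.8, -1.0, 12.8]
width: 11.0
```

```bash
python3 f.py
```

```text
Traceback (most recent call last):
  File "f.py", line 2, in <module>
    st=read_state();d=st['ee_pos']-H;print(round(st['clock'],2),'lid x,y,z',(d@X).round(2),(d@Y).round(2),d[2].round(2),'FX %.1f FY %.1f FZ %.1f'%(st['force']@X,st['force']@Y,st['force'][2]),st['width'].round(1))
                                                                                                                                                                                               ^^^^^^^^^^^^^^^^^
AttributeError: 'float' object has no attribute 'round'
```

Request:
step_arm([
  [0.12,0,-0.05,0],
  [0.12,0,-0.1,0],
  [0.12,0,-0.14,0],
  [0.12,0,-0.17,0],
  [0.12,0,-0.2,0],
  [0.12,0,-0.23,0],
  [0.12,0,-0.25,0],
  [0.12,0,-0.25,0],
  [0.12,0,-0.25,0],
  [0.12,0,-0.25,0],
])

```text
clock: 15.65
ee_pos: [476.9, 127.5, 118.7]
tcp_rot: [38.2, 89.8, -66.8]
force: [-7.3, -1.6, 14.1]
width: 10.8
```

```bash
sed -i "s/,st\['width'\].round(1))/,st['width'])/" f.py; python3 f.py
```

```text
15.65 lid x,y,z -165.96 47.18 18.66 FX -6.6 FY -3.4 FZ 14.1 10.760330458437418
```

Request:
step_arm([
  [0.12,0,-0.05,0],
  [0.12,0,-0.1,0],
  [0.12,0,-0.14,0],
  [0.12,0,-0.17,0],
  [0.12,0,-0.2,0],
  [0.12,0,-0.23,0],
  [0.12,0,-0.25,0],
  [0.12,0,-0.25,0],
  [0.12,0,-0.25,0],
  [0.12,0,-0.25,0],
])

```text
clock: 16.9
ee_pos: [477.4, 129.3, 118.7]
tcp_rot: [31.4, 89.7, -73.6]
force: [-9.6, -4.9, 15.4]
width: 11.0
```

```bash
python3 f.py
```

```text
16.9 lid x,y,z -165.93 49.04 18.66 FX -8.0 FY -7.2 FZ 15.4 10.975166027480189
```

Request:
step_arm([
  [0.12,0,-0.06,0],
  [0.12,0,-0.08,0],
  [0.12,0,-0.1,0],
  [0.12,0,-0.1,0],
  [0.12,0,-0.1,0],
  [0.12,0,-0.1,0],
  [0.12,0,-0.1,0],
  [0.12,0,-0.1,0],
  [0.12,0,-0.1,0],
  [0.12,0,-0.1,0],
])

```text
clock: 18.15
ee_pos: [477.4, 129.4, 118.6]
tcp_rot: [23.8, 89.6, -81.2]
force: [-9.3, -5.5, 15.3]
width: 10.6
```

```bash
python3 f.py;  python3 - <<'E'
from h import *
crop(snapshot('side'),215,155,400,325,4,'pics/s8.png')
E
```

```text
18.15 lid x,y,z -165.93 49.15 18.64 FX -7.5 FY -7.7 FZ 15.3 10.63517901872827
```

View pics/s8.png

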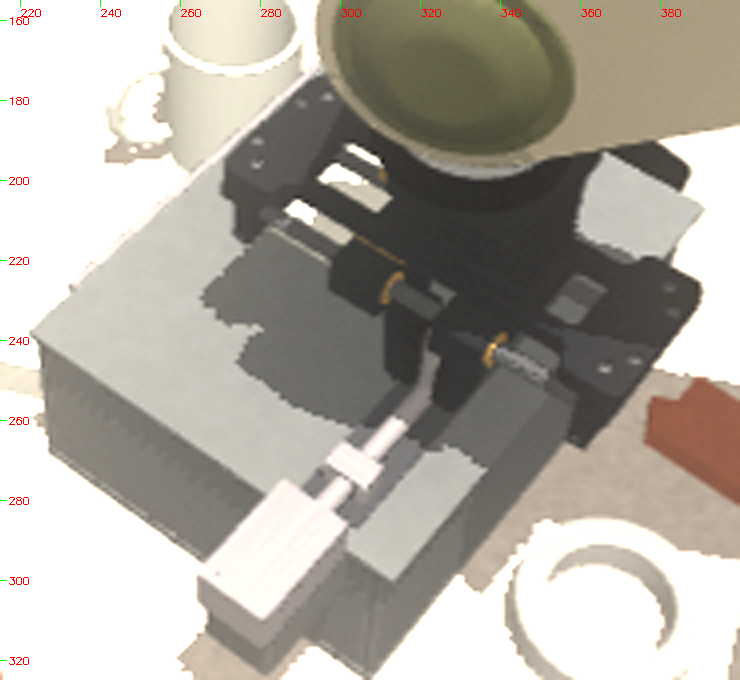

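The stop is hard: the last push moved it only 0.1 mm, with FY at −7.7 N against about 3.4 N of sliding friction. That puts the tip roughly 15 mm inside, bearing on the buffer. I'll ease the downward press and open the fingers.

Request:
step_arm([
  [0.05,0,-0.05,0],
  [0.02,0,-0.05,0],
  [0.02,0,-0.05,0],
  [0.02,0,-0.05,0],
  [0.02,0,-0.05,0],
  [0.02,0,-0.05,0],
  [0.02,0,-0.05,0],
  [0.02,0,-0.05,0],
  [0.02,0,-0.05,0],
  [0.02,0,-0.05,0],
])

```text
clock: 19.45
ee_pos: [477.4, 129.4, 118.9]
tcp_rot: [20.1, 89.5, -84.9]
force: [-5.9, -4.1, 7.1]
width: 10.6
```

```bash
python3 f.py
```

```text
19.45 lid x,y,z -165.95 49.08 18.95 FX -4.6 FY -5.4 FZ 7.1 10.551624864944174
```

Request:
step_arm([
  [0,0,-0.03,0],
  [0,0,-0.03,0],
  [0,0,-0.03,0],
  [0,0,-0.03,0],
  [0,0,-0.03,0],
  [0,0,-0.03,0],
  [0,0,-0.03,0],
  [0,0,-0.03,0],
  [0,0,-0.03,0],
  [0,0,-0.03,0],
], gripper=4.5)

```text
clock: 20.7
ee_pos: [477.5, 129.6, 118.9]
tcp_rot: [19.6, 89.5, -85.4]
force: [0.6, -0.2, -0.8]
width: 45.1
```

```bash
python3 f.py
```

```text
20.7 lid x,y,z -165.97 49.37 18.93 FX 0.6 FY -0.1 FZ -0.8 45.11638480242156
```

Released cleanly. I'll raise straight up and back off so I can inspect.

Request:
step_arm([
  [-1,0,0,0],
  [-3,0,0,0],
  [-5,0,0,0],
  [-8,0,0,0],
  [-11,0,0,0],
  [-13,0,2,0],
  [-14,0,6,0],
  [-14,0,10,0],
  [-14,0,14,0],
  [-14,0,15,0],
])

```text
clock: 21.95
ee_pos: [438.3, -15.4, 260.8]
tcp_rot: [25.7, 89.5, -79.4]
force: [0.7, 0.1, -0.4]
width: 44.9
```

```bash
python3 f.py;  python3 - <<'E'
from h import *
cv2.imwrite('pics/sz.png',snapshot('side'))
crop(cv2.imread('pics/sz.png'),215,155,400,325,4,'pics/s9.png')
c=cam('side')
for th in (0,.01,.045):print(th,proj(c,lidp(-206,134,6,th)).round(1),proj(c,lidp(-206,-134,6,th)).round(1),proj(c,lidp(-165,49,52,th)).round(1))
E
```

```text
21.95 lid x,y,z -166.28 -100.91 160.79 FX 0.7 FY 0.3 FZ -0.4 44.90827318856243
0 [312.3 299.6] [390.3 205.2] [323.3 238.1]
0.01 [312.3 299. ] [390.5 204.5] [323.2 237.4]
0.045 [312.5 296.6] [391.1 202. ] [322.5 234.7]
```

View pics/s9.png

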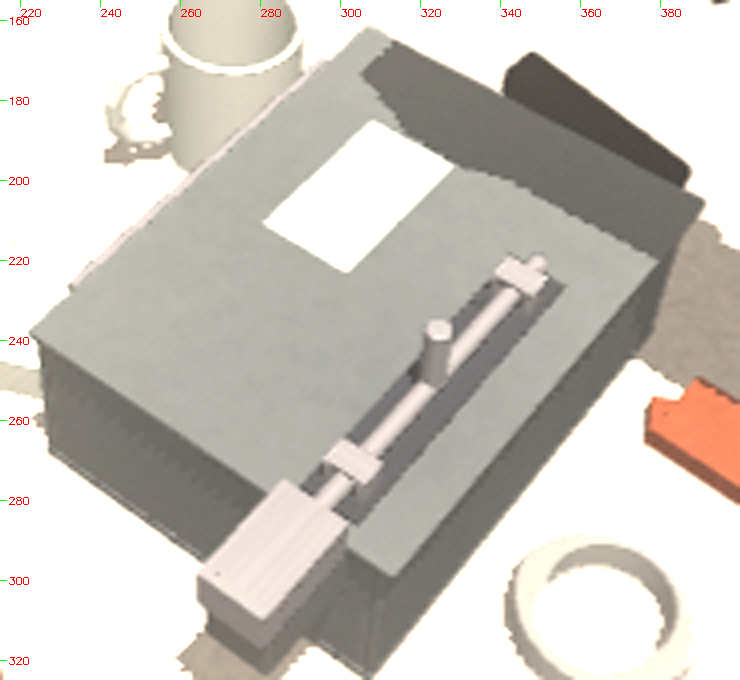

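The knob top at (322,237.5) matches lid y ≈ 49, so the bolt stayed where I left it. The lid corner at (311,299) means it is shut, and the bolt is held under the keeper roof. Handing in.

```bash
python3 -c "
from cell import *
print(job_done(), read_state()['clock'])"
```

```text
the job is handed in; nothing more can be done
the job is handed in; nothing more can be done
```

The box is shut and bolted, and I handed the job in at about 22 s of the 45 s allowed. No verdict came back.

**What I did:** I swung the lid onto its seal with closed fingertips on the bare pad. Then I pinched the knob and pressed it down to roughly flush, with about 13–16 N read at the wrist. Holding that, I slid the bolt about 21 mm until it stopped hard, eased off the press, and let go.

**Last checks:**
- **Bolt:** the stop was hard. The last push moved it only 0.1 mm, with 7.7 N along the bolt against about 3 N of sliding friction. The tip is about 15 mm inside the mouth, within the 10–40 mm given for the buffer. After release the knob was still at lid y ≈ 49 mm, where the fingers had left it.
- **Lid:** the side view shows it shut, with a tilt of roughly 0.01 rad.
- **Other things:** the arm had no contact forces after letting go. I checked the other things on the desk only by eye: those in the last close-up (mug, tape roll, one tile piece) look unmoved. I did not check the stamp, stapler, note block or other tile piece at the end.

**Not confirmed directly:** the tip's contact with the buffer is hidden. I infer it from the stop, and from the bolt's 3 N friction being more than the buffer's 1–2 N push-back. The hinge height measured about 2 mm low against the text, which is within the calibration.

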